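# Set the spring-bar tweezers to the marked gap and hold them ready

## Task

Slide the orange transport lock of the tweezers stand fully to its end stop, then take the sprung tweezers by their finger grips, lift them level, at least 5 cm up out of the stand, and squeeze them until the inner edge of the moving tip stands on the red mark. Hold that gap steady for at least two seconds and finish while still holding the tweezers up at that gap: do not put them down or let go. Never squeeze the tips nearly together, and leave the loupe, watch case and screwdriver where they are.

Things in the scene. Friction and masses are not known exactly. Their poses are not given: they have to be found in the camera images.
- stand: Fixed green base plate 200 x 155 x 10 mm with two black rests, tops 40 mm above the table. Origin on the table; plate spans x -100..100, y -47..108 mm. Tail rest x -88..-48, y -25..25, with 8 mm high rims along y = +-20; front rest x 72..84, y -30..30. Between the rests nothing stands above the plate, so there is room for fingers. x points away from the robot, give or take its yaw.
- lock (a joint): Transport lock slide, m. 0 = locked (an aluminium bar 14 mm wide lies over the tweezers' tail, its top 62 mm above the table), 0.045 = end stop, tail free. It moves along the stand's +y axis, with about 2 N of friction and no spring; it starts at 0 to 8 mm and stays where it is left.
- lock_grip (a point): On the centre line of the lock's orange grip, 10 mm below its top; moves with the lock. The grip is an upright block 16 mm (stand x) x 20 mm (stand y), from 38 to 80 mm above the table. Pinch it from above across stand x: 25 mm is free on both sides. The aluminium track below it (10 mm wide, top at z 36) ends in a stop post (22 mm wide, top at z 44) at stand y 100..107 mm.
- tweezers: Loose sprung steel tweezers, about 105 g, 170 mm long, parked level in the stand about parallel to its x axis, underside 40 mm above the table. Origin at the underside, midway between the free finger grips; x points to the tips, y to the moving arm, z up. Tail block 36 x 22 x 14 mm at x -105..-69. White scale bar across the front at x 50..65, y -23..25, z 0..4.
- grips (a point): Where to take the tweezers: midway between the finger grips, at tweezers (0, 0, 7) mm. Grip from above, closing along tweezers y. On the -y side, the fixed arm has a black flat grip (26 mm long, outer face at y -20); on the +y side, the moving arm has a blue upright round stud (14 mm across, centre at x 0, y 13). Both are 14 mm high; 40 mm over both when free. Below them 30 mm is free.
- squeeze (a joint): Angle q of the moving arm, rad: 0 free, 0.22 hard stop. It pivots towards -y about the upright axis at tweezers (-70, 8) mm. Tip gap in mm = 23 + 7 cos q - 120 sin q (30 free); width over the finger grips in mm = 35 + 5 cos q - 70 sin q (40 free). Squeezing force at the grips about 4.3 + 43 q N (7 to 11 N at the marks). Above 0.19 (gap 7 mm) counts as nearly together.
- mark (a joint): Tip gap that the red mark asks for, in m (0.013 to 0.022, set before the start, stiff: 8 N). The red mark is a 3 mm wide, 9 mm long bar on the white scale just ahead of the moving tip, its centre line this far to +y of the fixed tip's inner edge.
- tip (a point): Inner edge of the moving arm's steel tip, at tweezers x = 50 mm, 7.5 mm above the underside; at y = +15 mm when free.
- fixed_tip (a point): Inner edge of the fixed arm's steel tip, at tweezers (50, -15, 7.5) mm.
- mark_line (a point): Centre of the red mark, on its line, at tweezers x = 62.5 mm, 7.5 mm above the underside; y = -15 mm + marked gap. Its y axis is the tweezers' y axis.
- loupe: Bystander: black eye loupe standing on the table, 34 mm across, 28 mm high. Origin under its centre.
- watch_case: Bystander: round steel watch case with green dial, 38 mm across, 46 mm over the lugs, 10 mm high. Origin under its centre.
- screwdriver: Bystander: yellow screwdriver 120 mm long, lying on the table along its x axis.
Things that resemble listed ones, but are neither listed nor needed, are in the scene too. Of the things like the tweezers, leave any that is yellow; of the rest the smaller one is meant.

How it is judged:
By the outcome, as a careful person would: the job done as asked, in the order asked, and still so for the second after the job is handed in, while the arm keeps its last pose, push and grip.
It also fails if it takes over 48 s, if anything falls off the work surface, if the arm or the gripper's body presses on something with over 40 N, if the wrist force passes 120 N, or if a joint passes its speed limit or range.

## Robot

A 7-joint arm with a two-finger parallel gripper is mounted at the origin on the work surface. World frame = base frame: x ahead of the robot, y to its left, z up, the work surface at z = 0. Lengths are in m, angles in rad, forces in N, time in s.
With the tool pointing down it reaches from about 0.425 to 0.875 m from the base axis. Payload 4.7 kg.
Tool frame: the origin (TCP) lies at the very end of the fingers, on their centre line; the grasp point (between the pads) lies behind it (ctrl.tcp_to_grasp is the y of the grasp point in the tool frame, in m); y points along the fingers, x is the direction in which the jaws open and shut, and the axes are right-handed (so a half turn about y gives the same grasp; the last joint's range is limited). The gripper opens to 87 mm and grips with 3 to 60 N. Pads are 19 mm wide; open, the fingers measure 117 mm over their backs; the gripper's body (75 mm by 190 mm) begins 51 mm behind the grasp point.
Start: joints at [-1.11, 0.321, -0.07, 1.45, 0.023, 1.371, -0.057], TCP at [0.281, 0.586, 0.223] pointing down, gripper open.
Joint ranges: [-2.86, 2.86], [-0.3, 2.09], [-1.38, 1.24], [0.06, 2.45], [-1.56, 4.7], [0.09, 2.05], [-2.69, 2.69]. Speed limits (rad/s): [2.57, 2.57, 3.14, 3.14, 3.14, 3.14, 3.14].

## Interface

Orientations are given as a rotation vector (axis times angle).
In Python, from bench import ctrl, get_image, workorder gives the robot as it stands.
- The arm moves only by the tool drive_tool, never from a script. Its argument "increments" is text: rows parted by semicolons, each of 5 numbers parted by spaces: the shift along the tool's x, y, z in mm, then the turn about the tool's y in degrees, then the closure in counts, from 0 (fully open) to 255 (shut). In form: tx ty tz yaw fingers; .... A call has 1 to 20 rows; each row shifts and turns the commanded pose from where the row before left it, along the tool's axes as they then stand; what a row does not reach is not made up. A row lasts 1/8 s, in which the tool goes at most 62.5 mm and 10.7 degrees, less where a joint would pass 70% of its speed; a pose out of reach is approached as far as the arm can. A call is refused whole if a number of a shift passes 62.5 or a number of a turn 10.7, either way. A call with a gripper value outside its range is refused whole. The fingers move at their own pace and stop on an object; "squeeze" is the grip in N (left out, the last holds). Time passes only in rows, so rows that do not move let the fingers close. It gives the time, the measured TCP pose, the force and the opening at its end, in the units of the state.
- ctrl.get_state(): the state, without advancing time (a new reading comes with each control period).
- get_image(name): name is "side" or "top" or "wrist"; returns a dict with "img" (480x640x3 uint8, red, green, blue), "mtx" (3x3 intrinsics, pixels), "camera_from_world" (4x4, takes a point from world to camera coordinates). Camera axes: x right, y up, looking along -z (the intrinsics and any distortion apply to the point x, -y, -z); pixel columns grow to the right and rows downward; lengths in m; the calibration is good to about 2 mm. A picture is of the moment at which its call begins. There is no depth.
- workorder.close_job(): hands the job in, once; it reports no verdict.
The state is a dict: "time": time; "joint_positions": joint angles; "qd": joint speeds; "joint_torque": joint torques, N m; "position": TCP position; "tool_rot": TCP orientation; "ft_force": force on the tool from outside, world axes, zero at the start; "torque": the same for the moment, N m; "grip_width": opening from 0.0 (shut) to 1.0 (fully open).
Only numpy, scipy, OpenCV 4.12 (cv2) and the standard library are available. Lean on these libraries where they do the work, as an engineer would, in place of code of your own. Each camera call takes 0.05 s, during which the arm holds its last target.

## Working session

There is one attempt and no reset: what is moved stays moved. The work goes in short steps, Python scripts to look and compute and a tool call to move; the robot and the scene stay as the last step left them, time stands still between calls to the robot, and variables do not carry over. Pictures are saved under pics/ and viewed, and the job is handed in when it is done.

Besides the shell and the picture viewer there is one more tool, called after "Emit:" by a JSON object that holds its "api" and its "payload". drive_tool: Moves the arm, as the interface text tells. Its arguments: {"type":"object","properties":{"increments":{"type":"string"},"squeeze":{"type":"number"}},"required":["increments"]}

```bash
ls; mkdir -p pics
cat > h.py <<'E'
import numpy as np,cv2
from bench import ctrl,get_image,workorder
def snap(n,f):
    d=get_image(n); cv2.imwrite('pics/'+f+'.png',cv2.cvtColor(d['img'],cv2.COLOR_RGB2BGR)); np.savez('pics/'+f+'.npz',img=d['img'],mtx=d['mtx'],T=d['camera_from_world']); return d
def load(f):
    z=np.load('pics/'+f+'.npz'); return dict(img=z['img'],mtx=z['mtx'],camera_from_world=z['T'])
def ray(d,u,v):
    K=np.array(d['mtx']);T=np.array(d['camera_from_world']);R=T[:3,:3];t=T[:3,3]
    p=np.linalg.inv(K)@[u,v,1]; c=np.array([p[0],-p[1],-p[2]])
    return -R.T@t, R.T@c
def onz(d,u,v,z):
    o,r=ray(d,u,v); return o+r*(z-o[2])/r[2]
def proj(d,P):
    K=np.array(d['mtx']);T=np.array(d['camera_from_world']);c=T[:3,:3]@np.array(P)+T[:3,3]
    q=K@[c[0],-c[1],-c[2]]; return q[:2]/q[2]
E
python3 - <<'E'
from h import *
for n in ['top','side','wrist']:
    d=snap(n,n+'0'); print(n,d['mtx'],d['camera_from_world'],[k for k in d])
print(ctrl.get_state(),ctrl.tcp_to_grasp)
E
```

```text
pics
top [[486.6659267    0.         328.95192983]
 [  0.         486.6659267  241.22392042]
 [  0.           0.           1.        ]] [[ 0.02052572 -0.99974155  0.00977367 -0.03597498]
 [ 0.99591825  0.02130468  0.08770951 -0.59291668]
 [-0.08789506  0.00793348  0.99609815 -1.11288709]
 [ 0.          0.          0.          1.        ]] ['img', 'mtx', 'camera_from_world']
side [[577.51116169   0.         320.93248087]
 [  0.         577.51116169 241.1529282 ]
 [  0.           0.           1.        ]] [[ 0.99837576 -0.05503624  0.01472596 -0.6186091 ]
 [ 0.02526981  0.6594364   0.75133552 -0.0789734 ]
 [-0.05106151 -0.74974305  0.65975607 -1.26932908]
 [ 0.          0.          0.          1.        ]] ['img', 'mtx', 'camera_from_world']
wrist [[370.91257517   0.         323.60447142]
 [  0.         370.91257517 235.27121315]
 [  0.           0.           1.        ]] [[ 0.43358067  0.9011124  -0.00206152 -0.64769169]
 [-0.86293726  0.41455123 -0.28894043  0.03389772]
 [-0.25951319  0.12705795  0.95734486 -0.39326763]
 [ 0.          0.          0.          1.        ]] ['img', 'mtx', 'camera_from_world']
{'time': 0.15, 'joint_positions': array([-1.10990626,  0.32163034, -0.07008306,  1.45140544,  0.02258271,
        1.37079003, -0.05689303]), 'qd': array([-0.00054351, -0.00279809,  0.00078429, -0.00411856,  0.00046227,
        0.00044879,  0.00062462]), 'joint_torque': array([-5.13358391e-04, -4.91796970e+01, -4.05051699e-01, -3.12878644e+01,
       -6.41052774e-02,  4.05236450e-02,  1.21979815e-04]), 'position': array([0.28070302, 0.58579836, 0.22172192]), 'tool_rot': array([-1.38889026, -0.87326957,  0.87521413]), 'ft_force': array([-0.24131099, -0.32131773,  0.69891178]), 'torque': array([-0.02463912, -0.01339662,  0.02566902]), 'grip_width': 0.9988328092048306} -0.0187
```

View pics/top0.png

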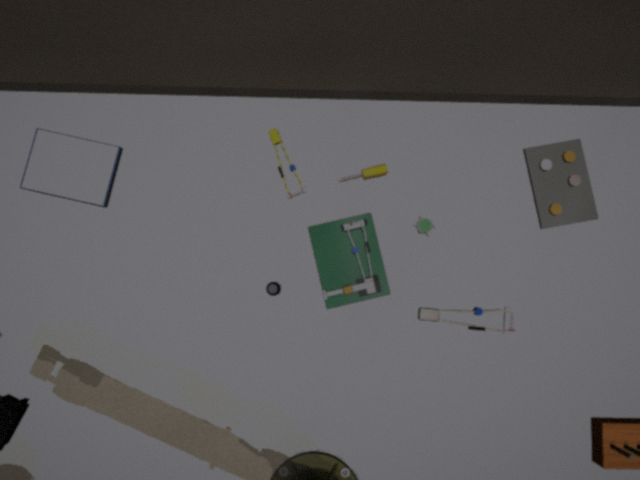

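View pics/side0.png

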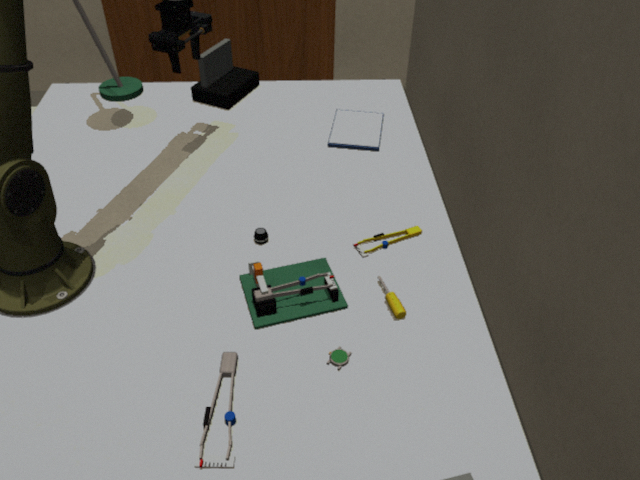

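View pics/wrist0.png

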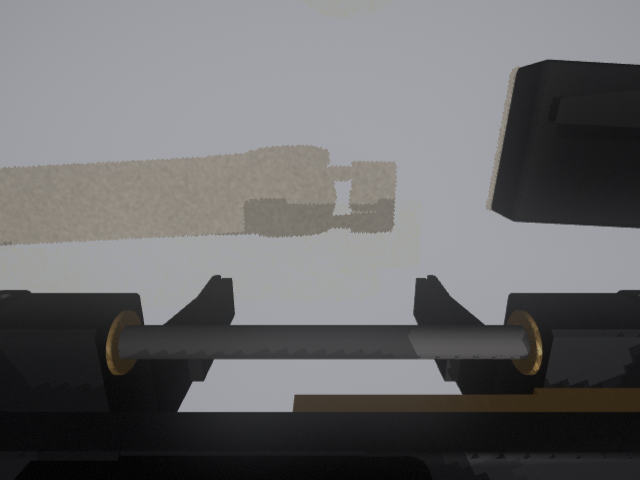

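Run:
```python
from h import *
a=cv2.imread('pics/top0.png')[200:320,290:410]; b=cv2.imread('pics/side0.png')[250:335,230:360]
a=cv2.convertScaleAbs(a,alpha=1.5);b=cv2.convertScaleAbs(b,alpha=1.5)
cv2.imwrite('pics/a.png',cv2.resize(a,(600,600),interpolation=cv2.INTER_CUBIC));cv2.imwrite('pics/b.png',cv2.resize(b,None,fx=6,fy=6,interpolation=cv2.INTER_CUBIC))
d=load('top0');hsv=cv2.cvtColor(d['img'],cv2.COLOR_RGB2HSV)
sub=np.zeros(hsv.shape[:2],np.uint8);sub[200:320,290:405]=1
for nm,lo,hi in [('green',(60,100,30),(90,255,255)),('orange',(8,150,100),(22,255,255)),('blue',(105,150,50),(125,255,255))]:
    m=cv2.inRange(hsv,lo,hi)*sub
    c,_=cv2.findContours(m,cv2.RETR_EXTERNAL,cv2.CHAIN_APPROX_NONE);c=max(c,key=cv2.contourArea)
    if nm=='green': c=cv2.convexHull(c)
    r=cv2.minAreaRect(c);M=cv2.moments(m,True)
    print(nm,r,M['m00'],M['m10']/M['m00'],M['m01']/M['m00'])
    if nm=='green':
        B=cv2.boxPoints(r);W=np.array([onz(d,*p,0.01) for p in B]);print(B,W.round(4),W.mean(0));
```

```text
green ((328.4440002441406, 256.19195556640625), (64.75653076171875, 26.92226219177246), 79.69515228271484) 1302.0 327.57910906298 256.16282642089095
[[309.40802 226.74394]
 [335.896   221.92795]
 [347.47998 285.63995]
 [320.992   290.45596]] [[ 0.6286  0.0235  0.01  ]
 [ 0.6415 -0.0393  0.01  ]
 [ 0.4909 -0.0695  0.01  ]
 [ 0.4783 -0.0073  0.01  ]] [ 0.55980536 -0.0231349   0.01      ]
orange ((346.73077392578125, 289.34613037109375), (4.160251617431641, 1.38675057888031), 56.3099365234375) 6.0 346.8333333333333 289.5Traceback (most recent call last):
  File "<stdin>", line 9, in <module>
ValueError: max() iterable argument is empty
```

View pics/a.png

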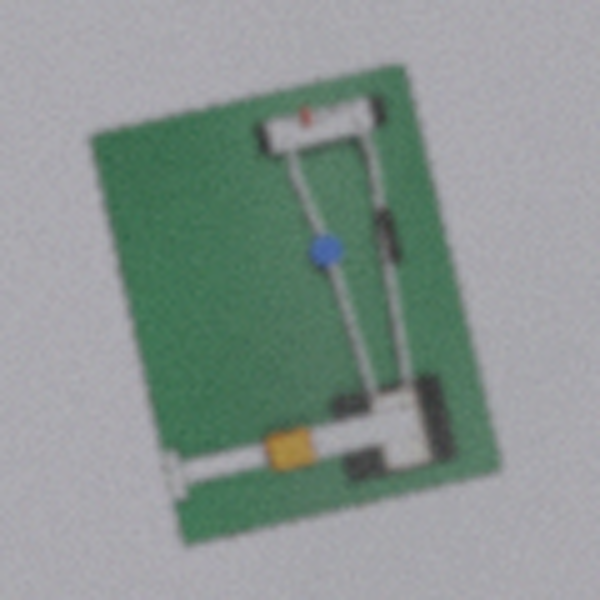

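View pics/b.png

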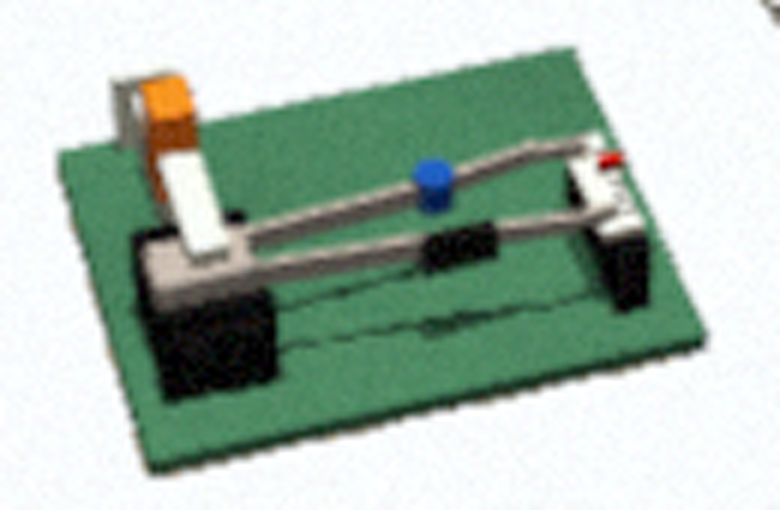

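Run:
```python
from h import *
d=load('top0')
px=lambda p:((p[0]+.5)/5+290-.5,(p[1]+.5)/5+200-.5)
C=[onz(d,*px(p),0.01) for p in [(92,135),(405,65),(503,467),(186,545)]]
C=np.array(C);print(C.round(4))
# corners: TL = stand(100,108) TR=(100,-47) BR=(-100,-47) BL=(-100,108)
S=np.array([[.1,.108],[.1,-.047],[-.1,-.047],[-.1,.108]])
M,_=cv2.estimateAffinePartial2D(S,C[:,:2].copy());print(M,np.hypot(*M[:,0]),np.degrees(np.arctan2(M[1,0],M[0,0])))
inv=lambda P:np.linalg.inv(M[:,:2])@(P[:2]-M[:,2])
for n,p,z in [('orange',(290,448),.08),('blue',(325,250),.054),('black',(388,236),.054),('red',(306,117),.0475),('postend',(175,476),.044),('scaleL',(265,143),.044),('scaleR',(380,115),.044)]:
    P=onz(d,*px(p),z);print(n,P.round(4),(inv(P)*1000).round(1))
hsv=cv2.cvtColor(d['img'],cv2.COLOR_RGB2HSV)
for nm,lo,hi in [('green',(60,60,20),(95,255,255)),('orange',(8,100,80),(25,255,255)),('blue',(105,100,50),(125,255,255))]:
    m=cv2.inRange(hsv,lo,hi);m[:200]=0;m[320:]=0;m[:,:290]=0;m[:,400:]=0
    M_=cv2.moments(m,True);print(nm,M_['m00'],M_['m10']/M_['m00'],M_['m01']/M_['m00'])
s=load('side0')
# cross views for orange top, blue
def tri(u,v,us,vs):
    o1,r1=ray(d,u,v);o2,r2=ray(s,us,vs);r1/=np.linalg.norm(r1);r2/=np.linalg.norm(r2)
    A=np.stack([r1,-r2],1);t=np.linalg.lstsq(A,o2-o1,rcond=None)[0]
    a=o1+r1*t[0];b=o2+r2*t[1];return ((a+b)/2).round(4),np.linalg.norm(a-b).round(4)
pb=lambda p:((p[0]+.5)/6+230-.5,(p[1]+.5)/6+250-.5)
print('orange top',tri(*px((290,448)),*pb((167,97))))
print('blue top',tri(*px((325,250)),*pb((434,170))))
print('black top',tri(*px((388,236)),*pb((460,232))))
```

```text
[[ 0.6288  0.0269  0.01  ]
 [ 0.6657 -0.1217  0.01  ]
 [ 0.4757 -0.1704  0.01  ]
 [ 0.4363 -0.0219  0.01  ]]
[[ 0.95725275 -0.24456852  0.55908143]
 [ 0.24456852  0.95725275 -0.10097305]] 0.9880013138001627 14.331910306269043
orange [ 0.4832 -0.0665  0.08  ] [-65.8  52.8]
blue [ 0.5732 -0.0822  0.054 ] [18.5 14.9]
black [ 0.5802 -0.1109  0.054 ] [ 18.2 -15. ]
red [ 0.6349 -0.0729  0.0475] [81.4  8.6]
postend [ 0.4691 -0.016   0.044 ] [-67.  105.9]
scaleL [ 0.6228 -0.0543  0.044 ] [74.2 29.8]
scaleR [ 0.637  -0.1073  0.044 ] [ 74.9 -25.7]
green 3990.0 345.26666666666665 258.34160401002504
orange 57.0 347.35087719298247 289.5263157894737
blue 26.0 354.46153846153845 249.80769230769232
orange top (array([ 0.4834, -0.0665,  0.0797]), np.float64(0.0003))
blue top (array([ 0.5739, -0.0821,  0.056 ]), np.float64(0.0017))
black top (array([ 0.5814, -0.1108,  0.0545]), np.float64(0.0025))
```

```bash
cat >> h.py <<'E'
from scipy.spatial.transform import Rotation as Ro
def st():
    s=ctrl.get_state();R=Ro.from_rotvec(s['tool_rot']).as_matrix();return s,np.array(s['position']),R
def plan(target,yaw):
    "shift in current tool axes (mm), turn deg about tool y to set jaw x-axis at world yaw (mod 180)"
    s,p,R=st(); sh=R.T@(np.array(target)-p)*1000
    cur=np.degrees(np.arctan2(R[1,0],R[0,0])); turn=-(yaw-cur); turn=(turn+90)%180-90
    print('pos',p.round(4),'xaxis',R[:,0].round(3),'yaxis',R[:,1].round(3),'zaxis',R[:,2].round(3),'yaw',cur.round(2),'shift',sh.round(1),'turn',turn.round(2),'q',np.round(s['joint_positions'],2),'F',np.round(s['ft_force'],1),'w',s['grip_width']*87,'t',s['time'])
E
python3 - <<'E'
from h import *
plan([.4832,-.0665,.16],14.3)
E
```

```text
pos [0.2807 0.5858 0.2217] xaxis [ 0.432  0.902 -0.001] yaxis [-0.001 -0.001 -1.   ] zaxis [-0.902  0.432 -0.   ] yaw 64.4 shift [-500.7   62.5 -464.4] turn 50.1 q [-1.11  0.32 -0.07  1.45  0.02  1.37 -0.06] F [-0.2 -0.3  0.7] w 86.89845440082027 t 0.15
```

Emit:
{"api": "drive_tool", "payload": {"increments": "-36 0 -46 0 0;-36 0 -46 0 0;-36 0 -46 0 0;-36 0 -46 0 0;-36 0 -46 0 0;-36 0 -46 0 0;-47 0 -31 0 0;-47 0 -31 0 0;-47 0 -31 0 0;-47 0 -31 0 0;-47 0 -31 0 0;-48 0 -32 0 0;0 0 0 10 0;0 10 0 10 0;0 10 0 10 0;0 10 0 10 0;0 10 0 10 0;0 0 0 0 0;0 0 0 0 0", "squeeze": 25}}

```text
time: 2.52
position: [0.4829, -0.0639, 0.1829]
tool_rot: [-1.562, -0.2, 0.199]
ft_force: [-0.7, 0.1, 0.2]
grip_width: 0.999
```

Run:
```python
from h import *
plan([.4832,-.0665,.053],14.3)
d=snap('wrist','w1')
```

```text
pos [ 0.4829 -0.0639  0.1829] xaxis [0.968 0.251 0.   ] yaxis [ 0.  0. -1.] zaxis [-0.251  0.968 -0.   ] yaw 14.56 shift [ -0.4 129.9  -2.6] turn 0.26 q [-0.41 -0.02  0.49  1.91  0.01  1.24  0.33] F [-0.7  0.1  0.2] w 86.89913095657548 t 2.525
```

View pics/w1.png

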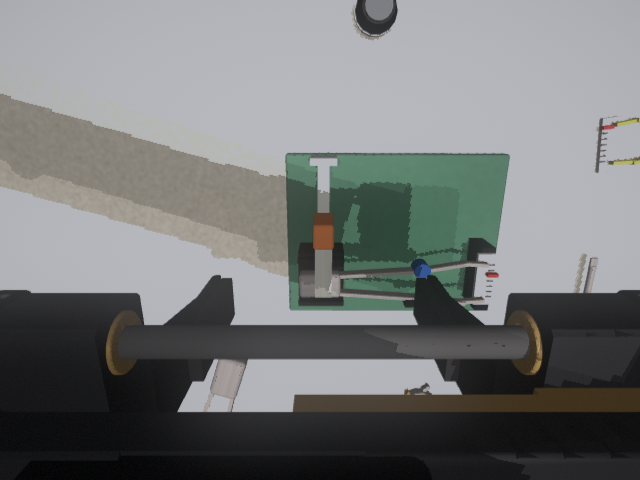

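Emit:
{"api": "drive_tool", "payload": {"increments": "0 20 -3 0 150;0 20 0 0 150;0 20 0 0 150;0 20 0 0 150;0 15 0 0 150;0 0 0 0 150;0 0 0 0 150"}}

```text
time: 3.45
position: [0.4842, -0.0668, 0.0883]
tool_rot: [-1.562, -0.199, 0.197]
ft_force: [0.3, -0.1, 0.3]
grip_width: 0.42
```

Run:
```python
from h import *
plan([.4832,-.0665,.053],14.3)
d=snap('wrist','w2');d=snap('side','s2')
b=d['img'][220:320,200:340,::-1];cv2.imwrite('pics/b2.png',cv2.resize(b,None,fx=5,fy=5,interpolation=cv2.INTER_CUBIC))
```

```text
pos [ 0.4842 -0.0668  0.0883] xaxis [0.968 0.249 0.001] yaxis [ 0.001  0.    -1.   ] zaxis [-0.249  0.968 -0.   ] yaw 14.42 shift [-0.9 35.3  0.6] turn 0.12 q [-0.4   0.09  0.5   2.02 -0.05  1.04  0.38] F [ 0.3 -0.1  0.3] w 36.527316631336035 t 3.45
```

View pics/w2.png

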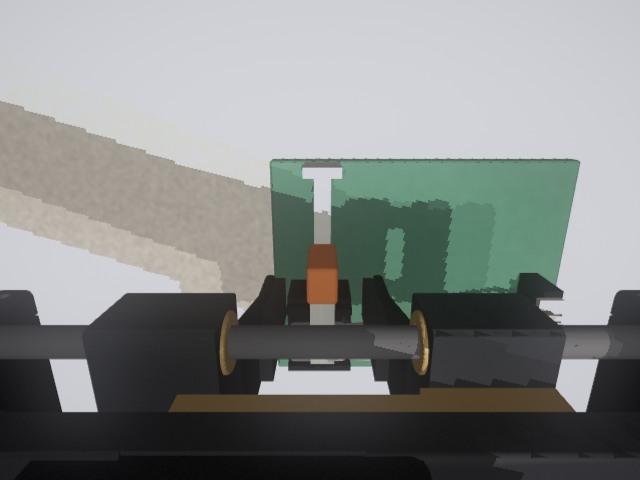

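View pics/b2.png

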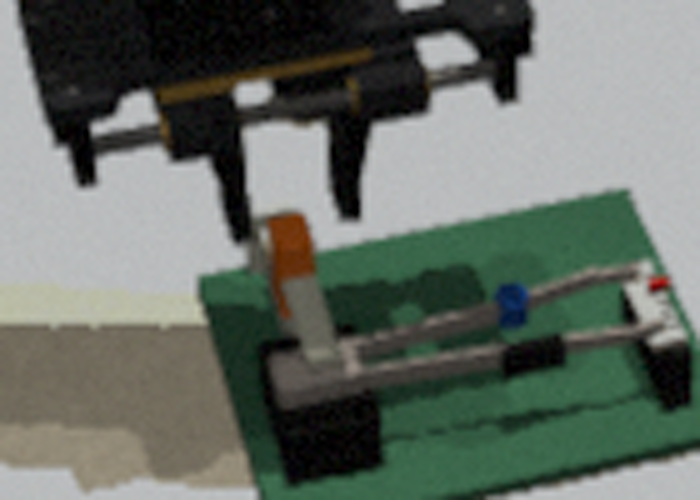

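Emit:
{"api": "drive_tool", "payload": {"increments": "-1 18 0 0 150;0 17 0 0 150;0 0 0 0 150;0 0 0 0 255;0 0 0 0 255;0 0 0 0 255;0 0 0 0 255;0 0 4 0 255;0 0 6 0 255;0 0 6 0 255;0 0 6 0 255;0 0 6 0 255;0 0 4 0 255;0 0 0 0 255"}}

```text
time: 5.3
position: [0.4751, -0.035, 0.053]
tool_rot: [-1.561, -0.199, 0.197]
ft_force: [2.6, 0.6, 6.7]
grip_width: 0.18
```

Run:
```python
from h import *
plan([.4832,-.0665,.053],14.3)
d=snap('wrist','w3')
```

```text
pos [ 0.4751 -0.035   0.053 ] xaxis [0.968 0.249 0.001] yaxis [ 0.001  0.001 -1.   ] zaxis [-0.249  0.968  0.001] yaw 14.44 shift [ -0.    0.  -32.5] turn 0.14 q [-0.43  0.12  0.48  2.08 -0.07  0.96  0.33] F [2.6 0.6 6.7] w 15.651030089272881 t 5.3
```

View pics/w3.png

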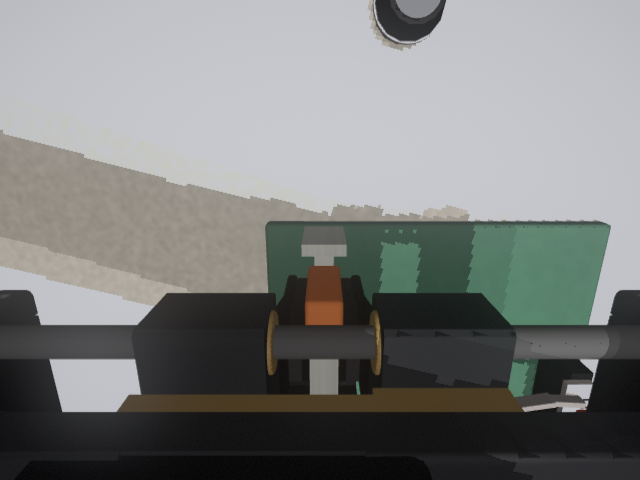

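Emit:
{"api": "drive_tool", "payload": {"increments": "0 0 2 0 255;0 0 2 0 255;0 0 1 0 255;0 0 0 0 255"}}

```text
time: 5.85
position: [0.474, -0.0308, 0.053]
tool_rot: [-1.562, -0.199, 0.196]
ft_force: [2.8, -1.7, 4.6]
grip_width: 0.186
```

Emit:
{"api": "drive_tool", "payload": {"increments": "0 0 1 0 255;0 0 1 0 255;0 0 0 0 255"}}

```text
time: 6.22
position: [0.4738, -0.0301, 0.053]
tool_rot: [-1.563, -0.199, 0.196]
ft_force: [3.7, -3.2, 5.1]
grip_width: 0.184
```

Emit:
{"api": "drive_tool", "payload": {"increments": "0 0 1 0 255;0 0 1 0 255;0 0 0 0 255"}}

```text
time: 6.6
position: [0.4738, -0.03, 0.053]
tool_rot: [-1.566, -0.199, 0.194]
ft_force: [5.8, -8.4, 2.8]
grip_width: 0.179
```

Emit:
{"api": "drive_tool", "payload": {"increments": "0 0 2 0 255;0 0 0 0 255;0 0 0 0 255"}}

```text
time: 6.98
position: [0.4738, -0.0299, 0.053]
tool_rot: [-1.568, -0.199, 0.193]
ft_force: [7.0, -12.5, 0.4]
grip_width: 0.18
```

Run:
```python
from h import *
plan([.4832,-.0665,.053],14.3)
d=snap('wrist','w4')
cv2.imwrite('pics/w4c.png',cv2.resize(d['img'][180:340,240:400,::-1],None,fx=3.7,fy=3.7,interpolation=cv2.INTER_CUBIC))
```

```text
pos [ 0.4738 -0.0299  0.053 ] xaxis [0.969 0.247 0.003] yaxis [ 0.004 -0.006 -1.   ] zaxis [-0.247  0.969 -0.006] yaw 14.28 shift [  0.1   0.2 -37.8] turn -0.02 q [-0.44  0.11  0.47  2.08 -0.05  0.96  0.3 ] F [  7.  -12.5   0.4] w 15.668782438076207 t 6.975
```

View pics/w4c.png

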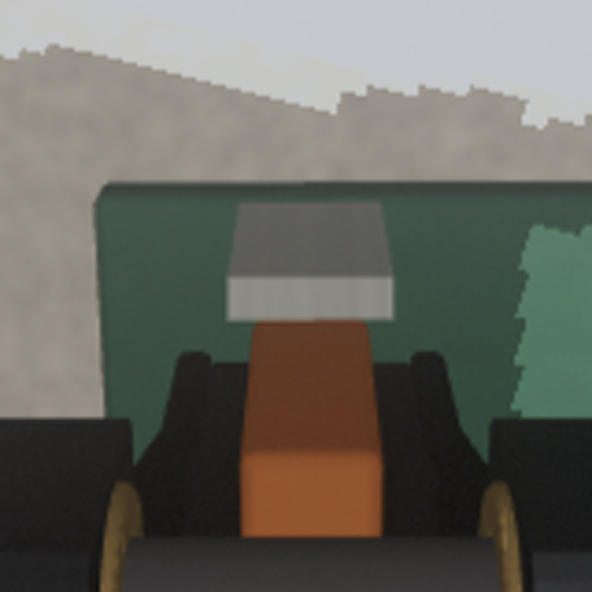

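Emit:
{"api": "drive_tool", "payload": {"increments": "0 0 -3 0 255;0 0 0 0 150;0 0 0 0 150;0 0 0 0 150;0 -25 0 0 150;0 -50 0 0 150;0 -50 0 0 100;0 0 0 0 50;0 0 0 0 50"}}

```text
time: 8.15
position: [0.4719, -0.0279, 0.1768]
tool_rot: [-1.561, -0.197, 0.199]
ft_force: [-0.1, -0.2, -1.1]
grip_width: 0.669
```

Run:
```python
from h import *
plan([.4832,-.0665,.053],14.3)
d=snap('wrist','w5');d=snap('top','t5');d=snap('side','s5')
a=cv2.convertScaleAbs(load('top' if 0 else 't5')['img'][200:320,290:410,::-1],alpha=1.5);cv2.imwrite('pics/a5.png',cv2.resize(a,(600,600),interpolation=cv2.INTER_CUBIC))
b=d['img'][220:330,220:360,::-1];cv2.imwrite('pics/b5.png',cv2.resize(b,None,fx=5,fy=5,interpolation=cv2.INTER_CUBIC))
```

```text
pos [ 0.4719 -0.0279  0.1768] xaxis [ 0.968  0.249 -0.001] yaxis [-0.001  0.    -1.   ] zaxis [-0.249  0.968  0.001] yaw 14.43 shift [  1.5 123.8 -40.3] turn 0.13 q [-0.47 -0.04  0.46  1.95  0.02  1.23  0.24] F [-0.1 -0.2 -1.1] w 58.17664346061661 t 8.15
```

View pics/w5.png

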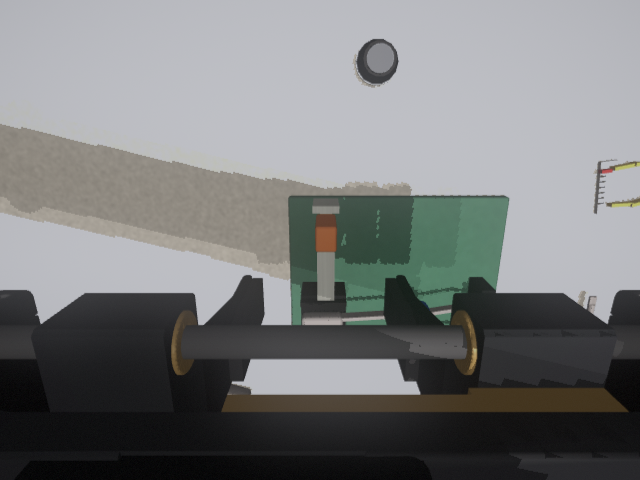

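View pics/b5.png

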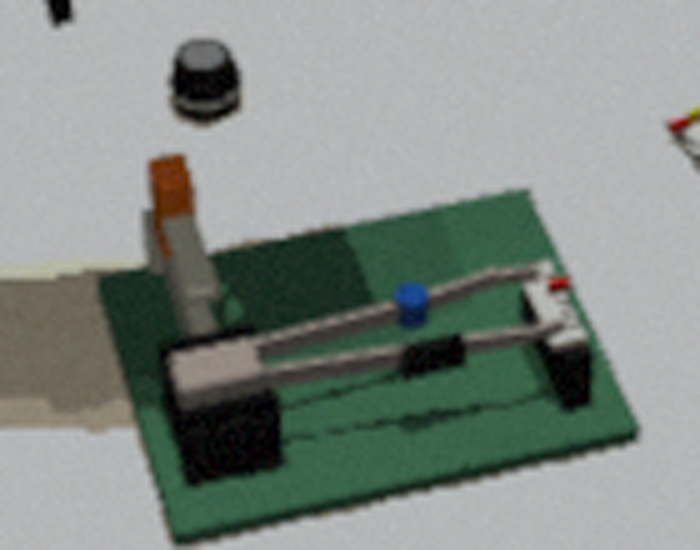

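Emit:
{"api": "drive_tool", "payload": {"increments": "28 0 -30 0 50;28 0 -30 0 50;29 0 -31 0 50;0 0 0 10 20;0 5 0 10 20;0 5 0 10 20;0 5 0 10 20;0 5 0 10 20;0 5 0 10 20;0 5 0 10 20;0 5 0 10 20;0 5 0 10 20;0 0 0 0 20;0 0 0 0 20"}}

```text
time: 10.05
position: [0.5773, -0.0952, 0.137]
tool_rot: [-1.32, 1.021, -1.019]
ft_force: [0.2, -0.9, -0.0]
grip_width: 0.924
```

Run:
```python
from h import *
plan([.5767,-.0946,.0285],104)
d=snap('wrist','w6');t=snap('top','t6')
```

```text
pos [ 0.5773 -0.0952  0.137 ] xaxis [ 0.252 -0.968 -0.   ] yaxis [-0.001 -0.    -1.   ] zaxis [ 0.968  0.252 -0.001] yaw -75.43 shift [ -0.7 108.5  -0.3] turn 0.57 q [-0.52  0.3   0.76  1.75 -0.22  1.19 -1.02] F [ 0.2 -0.9 -0. ] w 80.36928905576686 t 10.05
```

View pics/w6.png

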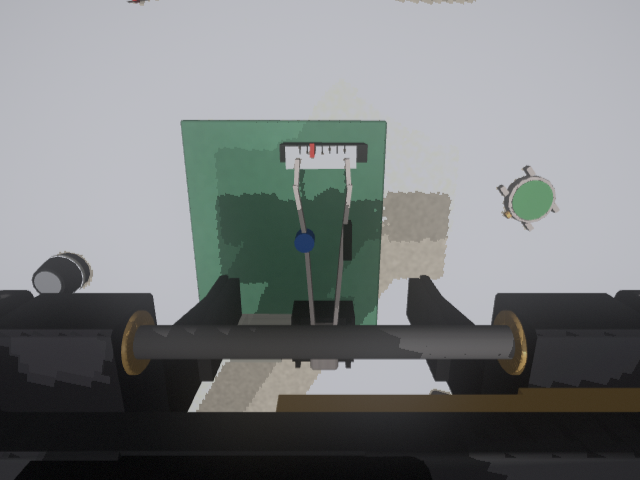

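Run:
```python
from h import *
d=load('w6');img=d['img'][:,:,::-1]
cv2.imwrite('pics/w6c.png',cv2.resize(img[135:270,270:380],None,fx=4.4,fy=4.4,interpolation=cv2.INTER_CUBIC))
hsv=cv2.cvtColor(d['img'],cv2.COLOR_RGB2HSV)
def mask(lo,hi):
    m=cv2.inRange(hsv,lo,hi);m[:130]=0;m[290:]=0;m[:,:270]=0;m[:,380:]=0
    n,l,s,c=cv2.connectedComponentsWithStats(m);i=1+np.argmax(s[1:,4]);return s[i],c[i]
blue=mask((105,100,40),(130,255,255));red=mask((0,120,80),(8,255,255));blk=mask((0,0,0),(180,255,60));wht=mask((0,0,170),(180,40,255))
for n,c,z in [('blue',blue,.05),('red',red,.0442),('wht',wht,.044)]:
    print(n,c,onz(d,*c[1],z).round(4))
R=Ro.from_rotvec(ctrl.get_state()['tool_rot']).as_matrix()
```

```text
blue (array([294, 229,  20,  24, 358], dtype=int32), array([304.29050279, 241.0726257 ])) [ 0.5723 -0.0828  0.05  ]
red (array([310, 143,   4,  14,  48], dtype=int32), array([311.6875, 149.75  ])) [ 0.6345 -0.0725  0.0442]
wht (array([ 285,  146,   71,   39, 1441], dtype=int32), array([320.97154754, 159.32893824])) [ 0.6299 -0.0802  0.044 ]
```

View pics/w6c.png

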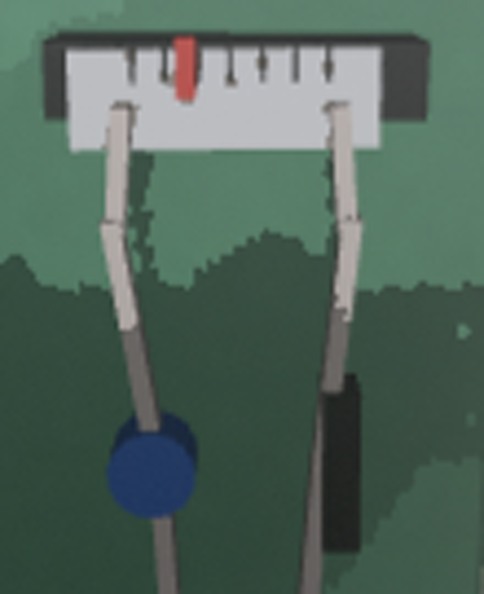

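Run:
```python
from h import *
d=load('w6')
s,p,R=st()
px=lambda a:((a[0]+.5)/4.4+270-.5,(a[1]+.5)/4.4+135-.5)
for n,a,z in [('blue top',(151,475),.054),('blk outer far',(359,390),.054),('blk outer near',(359,552),.054),('mtip in',(132,105),.0475),('ftip in',(328,105),.0475),('red',(186,70),.0475),('red4',(186,70),.044),('barL',(66,100),.044),('barR',(381,100),.044),('barbotL',(70,151),.044),('barbotR',(380,150),.044),('plate',(0,0),.01)]:
    P=onz(d,*px(a),z);print(n,P.round(4),'tool xyz mm',(R.T@(P-p)*1000).round(1))
```

```text
blue top [ 0.5725 -0.0827  0.054 ] tool xyz mm [-13.4  83.5  -1.8]
blk outer far [ 0.5942 -0.1109  0.054 ] tool xyz mm [19.3 83.5 12.1]
blk outer near [ 0.5682 -0.1182  0.054 ] tool xyz mm [ 19.8  83.5 -14.9]
mtip in [ 0.6272 -0.0661  0.0475] tool xyz mm [-15.7  90.   55.3]
ftip in [ 0.6347 -0.095   0.0475] tool xyz mm [14.1 90.  55.3]
red [ 0.6343 -0.0728  0.0475] tool xyz mm [-7.5 90.  60.5]
red4 [ 0.6341 -0.0728  0.044 ] tool xyz mm [-7.6 93.5 60.3]
barL [ 0.6251 -0.056   0.044 ] tool xyz mm [-26.1  93.5  55.8]
barR [ 0.6372 -0.103   0.044 ] tool xyz mm [22.5 93.5 55.7]
barbotL [ 0.6176 -0.0583  0.044 ] tool xyz mm [-25.8  93.5  48. ]
barbotR [ 0.6298 -0.105   0.044 ] tool xyz mm [22.5 93.5 48.1]
plate [ 0.6349 -0.0386  0.01  ] tool xyz mm [-40.4 127.5  69.7]
```

Emit:
{"api": "drive_tool", "payload": {"increments": "0 25 -1 0 40;-1 25 -1 0 60;0 25 0 0 80;0 20 0 0 80;0 10 0 0 80;0 4 0 0 80;0 0 0 0 80;0 0 0 0 80"}}

```text
time: 11.15
position: [0.5761, -0.0949, 0.0293]
tool_rot: [-1.317, 1.021, -1.023]
ft_force: [-0.5, -0.3, 0.0]
grip_width: 0.685
```

Run:
```python
from h import *
plan([.5767,-.0946,.0285],104)
d=snap('wrist','w7');t=snap('side','s7')
cv2.imwrite('pics/s7c.png',cv2.resize(t['img'][220:330,220:360,::-1],None,fx=5,fy=5,interpolation=cv2.INTER_CUBIC))
```

```text
pos [ 0.5761 -0.0949  0.0293] xaxis [ 0.249 -0.969  0.   ] yaxis [ 0.001  0.    -1.   ] zaxis [0.969 0.249 0.001] yaw -75.59 shift [-0.1  0.8  0.7] turn 0.41 q [-0.47  0.42  0.71  1.85 -0.32  0.99 -0.94] F [-0.5 -0.3  0. ] w 59.586955713407306 t 11.15
```

View pics/w7.png

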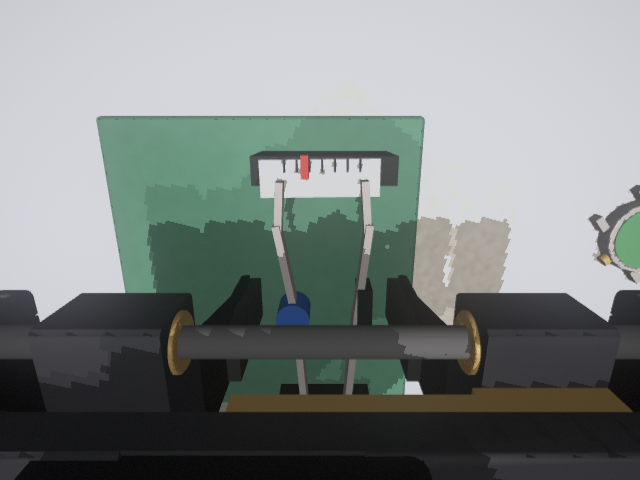

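View pics/s7c.png

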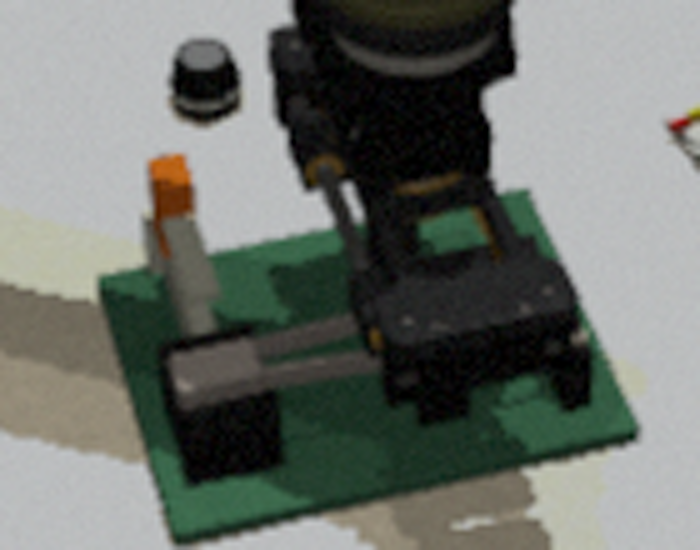

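Emit:
{"api": "drive_tool", "payload": {"increments": "0 1 0 0 120;0 0 0 0 130;0 0 0 0 136;0 0 0 0 140;0 0 0 0 142;0 0 0 0 144;0 0 0 0 144;0 0 0 0 144", "squeeze": 15}}

```text
time: 12.25
position: [0.5755, -0.0949, 0.0276]
tool_rot: [-1.318, 1.022, -1.022]
ft_force: [-0.9, -0.3, -0.1]
grip_width: 0.44
```

Run:
```python
from h import *
plan([.5767,-.0946,.0285],104)
d=snap('wrist','w8')
cv2.imwrite('pics/w8c.png',cv2.resize(d['img'][140:350,230:420,::-1],None,fx=2.8,fy=2.8,interpolation=cv2.INTER_CUBIC))
```

```text
pos [ 0.5755 -0.0949  0.0276] xaxis [ 0.249 -0.969  0.   ] yaxis [ 0. -0. -1.] zaxis [0.969 0.249 0.   ] yaw -75.6 shift [ 0.1 -0.9  1.3] turn 0.4 q [-0.47  0.42  0.71  1.85 -0.33  0.99 -0.94] F [-0.9 -0.3 -0.1] w 38.30545651641103 t 12.25
```

View pics/w8c.png

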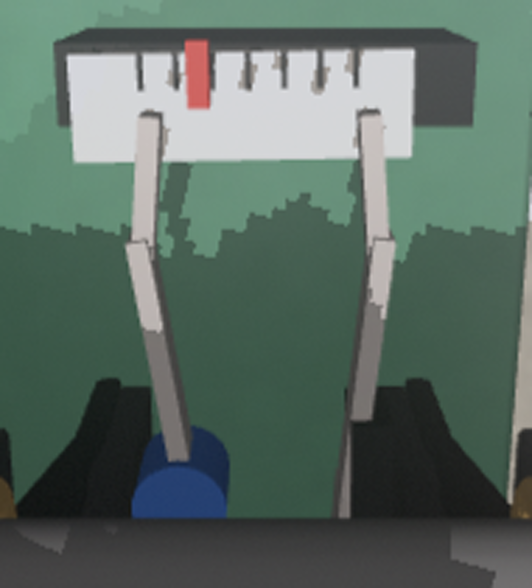

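Emit:
{"api": "drive_tool", "payload": {"increments": "0 0 0 0 147;0 0 0 0 149;0 0 0 0 149;0 -2 0 0 149;0 -3 0 0 149;0 -5 0 0 149;0 -5 0 0 149;0 0 0 0 149;0 0 0 0 149"}}

```text
time: 13.42
position: [0.5754, -0.0947, 0.0426]
tool_rot: [-1.318, 1.022, -1.022]
ft_force: [-0.2, -0.0, -1.4]
grip_width: 0.413
```

Run:
```python
from h import *
plan([.5767,-.0946,.0285],104)
d=snap('wrist','w9')
cv2.imwrite('pics/w9c.png',cv2.resize(d['img'][140:350,230:420,::-1],None,fx=2.8,fy=2.8,interpolation=cv2.INTER_CUBIC))
t=snap('side','s9');cv2.imwrite('pics/s9c.png',cv2.resize(t['img'][220:330,220:360,::-1],None,fx=5,fy=5,interpolation=cv2.INTER_CUBIC))
```

```text
pos [ 0.5754 -0.0947  0.0426] xaxis [ 0.249 -0.969 -0.   ] yaxis [ 0.  0. -1.] zaxis [0.969 0.249 0.   ] yaw -75.59 shift [ 0.2 14.1  1.3] turn 0.41 q [-0.48  0.4   0.72  1.84 -0.31  1.01 -0.95] F [-0.2 -0.  -1.4] w 35.91423055448536 t 13.425
```

View pics/w9c.png

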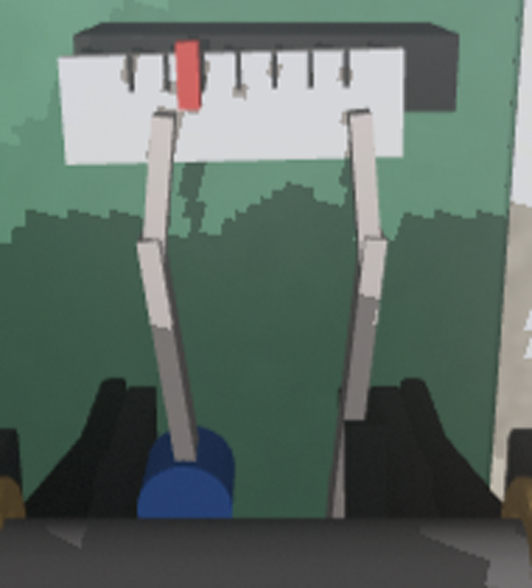

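View pics/s9c.png

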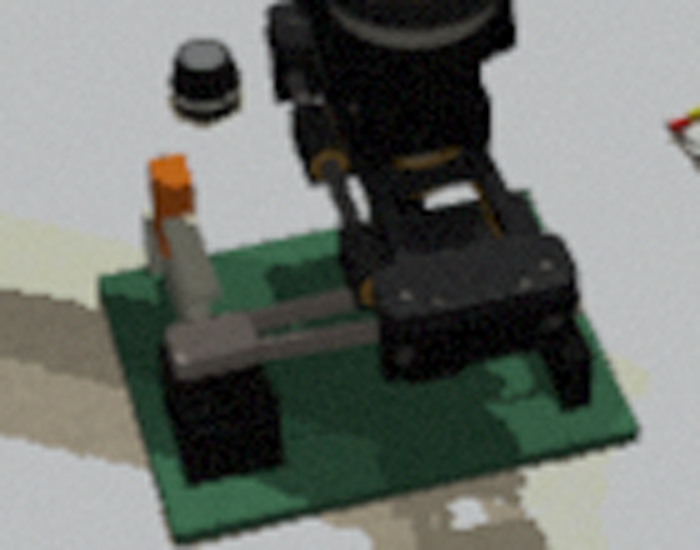

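Emit:
{"api": "drive_tool", "payload": {"increments": "0 -5 0 0 149;0 -10 0 0 149;0 -12 0 0 149;0 -12 0 0 149;0 -12 0 0 149;0 -10 0 0 149;0 -4 0 0 149;0 0 0 0 151;0 0 0 0 151;0 0 0 0 151"}}

```text
time: 14.78
position: [0.5751, -0.0947, 0.1071]
tool_rot: [-1.318, 1.023, -1.022]
ft_force: [-1.1, -0.1, -1.1]
grip_width: 0.413
```

Run:
```python
from h import *
plan([.5767,-.0946,.0285],104)
d=snap('wrist','w10')
cv2.imwrite('pics/w10c.png',cv2.resize(d['img'][150:260,240:400,::-1],None,fx=5,fy=5,interpolation=cv2.INTER_CUBIC))
t=snap('side','s10');cv2.imwrite('pics/s10c.png',cv2.resize(t['img'][200:320,230:370,::-1],None,fx=5,fy=5,interpolation=cv2.INTER_CUBIC))
```

```text
pos [ 0.5751 -0.0947  0.1071] xaxis [ 0.249 -0.969 -0.   ] yaxis [-0.001 -0.    -1.   ] zaxis [ 0.969  0.249 -0.001] yaw -75.6 shift [ 0.3 78.6  1.6] turn 0.4 q [-0.52  0.32  0.75  1.78 -0.24  1.13 -1.  ] F [-1.1 -0.1 -1.1] w 35.94892119010573 t 14.775
```

View pics/w10c.png

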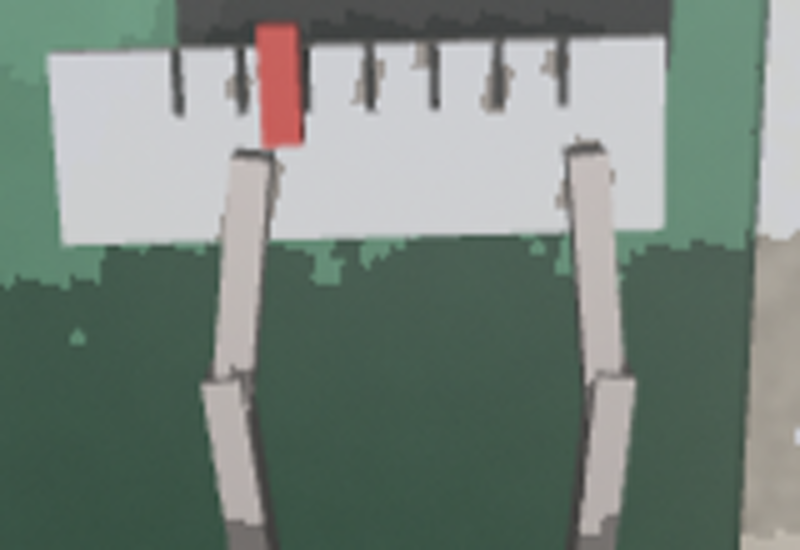

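View pics/s10c.png

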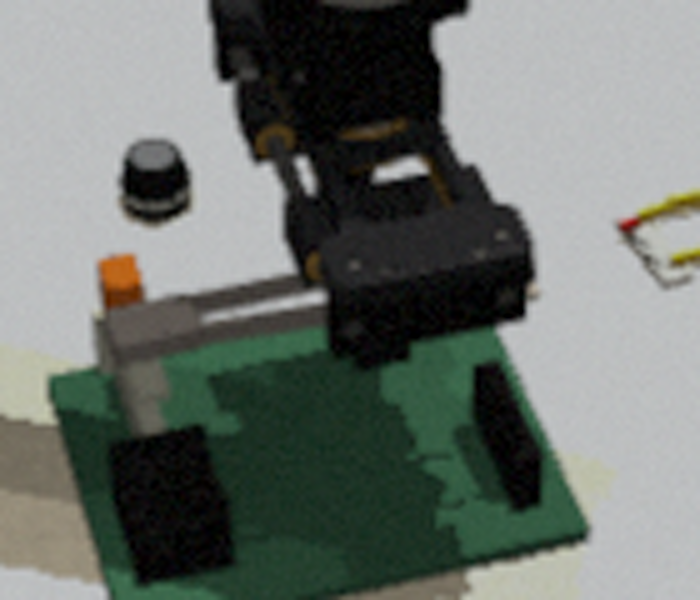

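Emit:
{"api": "drive_tool", "payload": {"increments": "0 0 0 0 154;0 0 0 0 154;0 0 0 0 154;0 0 0 0 154"}}

```text
time: 15.38
position: [0.5754, -0.0948, 0.1076]
tool_rot: [-1.318, 1.022, -1.022]
ft_force: [0.0, 0.5, -1.8]
grip_width: 0.4
```

Run:
```python
from h import *
plan([.5767,-.0946,.0285],104)
d=snap('wrist','w11')
cv2.imwrite('pics/w11c.png',cv2.resize(d['img'][150:230,245:395,::-1],None,fx=5.3,fy=5.3,interpolation=cv2.INTER_CUBIC))
```

```text
pos [ 0.5754 -0.0948  0.1076] xaxis [ 0.249 -0.969 -0.   ] yaxis [ 0.  0. -1.] zaxis [0.969 0.249 0.   ] yaw -75.6 shift [ 0.1 79.1  1.3] turn 0.4 q [-0.52  0.32  0.75  1.78 -0.24  1.13 -1.  ] F [ 0.   0.5 -1.8] w 34.84242850247038 t 15.375
```

View pics/w11c.png

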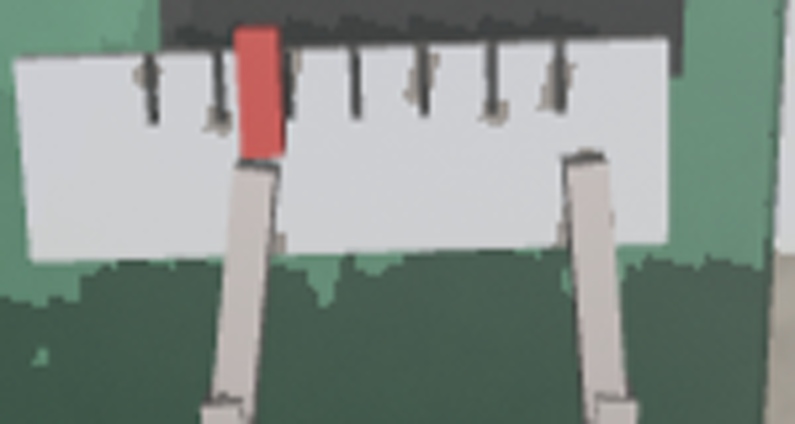

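Run:
```python
from h import *
d=load('w11');img=d['img'][:,:,::-1]
cv2.imwrite('pics/w11l.png',cv2.resize(img[152:204,244:312],None,fx=11,fy=11,interpolation=cv2.INTER_NEAREST))
cv2.imwrite('pics/w11r.png',cv2.resize(img[152:204,310:378],None,fx=11,fy=11,interpolation=cv2.INTER_NEAREST))
s,p,R=st();T=d['camera_from_world'];C=-T[:3,:3].T@T[:3,3];print('cam in tool',R.T@(C-p)*1000,'axis',R.T@(-T[2,:3]))
```

```text
cam in tool [   0.51494523 -163.41312841   78.32163129] axis [-2.79603996e-04  9.57262765e-01 -2.89219501e-01]
```

View pics/w11l.png

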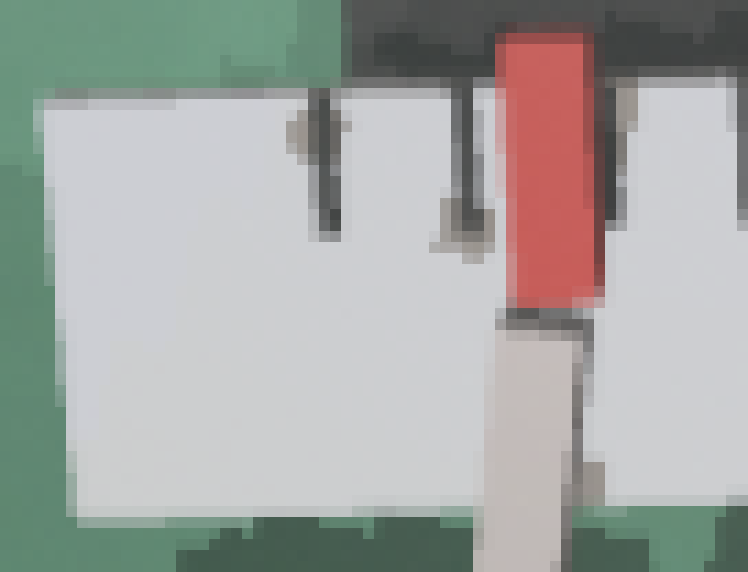

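View pics/w11r.png

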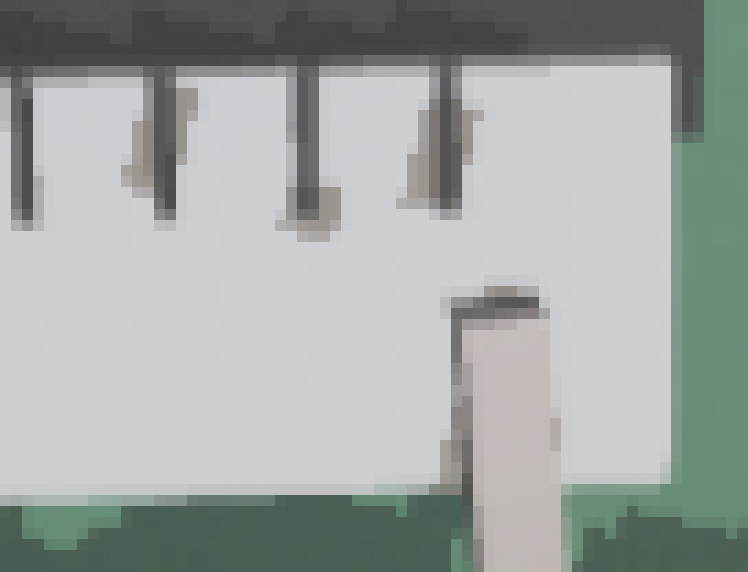

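```bash
cat > pnp.py <<'E'
from h import *
def solve(d,obj,pix):
    K=np.array(d['mtx'])
    ok,rv,tv=cv2.solvePnP(np.array(obj,float),np.array(pix,float),K,None)
    pr,_=cv2.projectPoints(np.array(obj,float),rv,tv,K,None)
    Rm=cv2.Rodrigues(rv)[0];return Rm,tv.ravel(),pr[:,0]-np.array(pix)
def cast(d,Rm,tv,pix,z):
    K=np.array(d['mtx']);r=Rm.T@np.linalg.inv(K)@[pix[0],pix[1],1];o=-Rm.T@tv
    return o+r*(z-o[2])/r[2]
E
python3 - <<'E'
from pnp import *
d=load('w11')
L=lambda a:(244+a[0]/11-.5,152+a[1]/11-.5)
Rr=lambda a:(310+a[0]/11-.5,152+a[1]/11-.5)
# bar: rear edge z4 x50, front silhouette x65 z0 ; ticks y=15,10,0,-5,-10,-15 near front
obj=[(50,25,4),(50,-23,4),(65,25,0),(65,-23,0)]
pix=[L((73,520)),Rr((674,485)),L((40,97)),Rr((676,55))]
Rm,tv,e=solve(d,obj,pix);print('err',e.round(2),'cam',(-Rm.T@tv).round(1))
for n,a,z in [('tick30',L((330,235)),4),('tick25',L((473,232)),4),('tick15',Rr((22,222)),4),('tick10',Rr((166,215)),4),('tick5',Rr((308,215)),4),('tick0',Rr((446,208)),4)]:
    print(n,cast(d,Rm,tv,a,z).round(2))
for z in (4,6,7.5,9):
    print(z,'red L',cast(d,Rm,tv,L((511,300)),z).round(2),'R',cast(d,Rm,tv,L((596,300)),z).round(2),'redfar',cast(d,Rm,tv,L((497,35)),z).round(2),cast(d,Rm,tv,L((588,35)),z).round(2))
for z in (7.5,9,10):
    m1=cast(d,Rm,tv,L((583,330)),z);m2=cast(d,Rm,tv,L((563,560)),z)
    f1=cast(d,Rm,tv,Rr((462,325)),z);f2=cast(d,Rm,tv,Rr((474,560)),z)
    ym=np.interp(50,[m2[0],m1[0]],[m2[1],m1[1]]) ; yf=np.interp(50,[f2[0],f1[0]],[f2[1],f1[1]])
    print(z,m1.round(2),m2.round(2),f1.round(2),f2.round(2),'at50',ym,yf,ym-yf)
E
```

```text
err [[ 0.45  0.35]
 [-0.29  0.15]
 [-0.27 -0.38]
 [ 0.12 -0.1 ]] cam [121.   -4.2 135.2]
tick30 [61.1 14.7  4. ]
tick25 [61.06  9.72  4.  ]
tick15 [61.15  0.12  4.  ]
tick10 [61.25 -4.9   4.  ]
tick5 [61.1  -9.84  4.  ]
tick0 [ 61.22 -14.65   4.  ]
4 red L [58.43  8.59  4.  ] R [58.33  5.6   4.  ] redfar [68.26  8.32  4.  ] [68.17  5.24  4.  ]
6 red L [59.38  8.4   6.  ] R [59.29  5.45  6.  ] redfar [69.07  8.13  6.  ] [68.98  5.1   6.  ]
7.5 red L [60.1   8.25  7.5 ] R [60.01  5.34  7.5 ] redfar [69.67  7.99  7.5 ] [69.58  4.99  7.5 ]
9 red L [60.81  8.1   9.  ] R [60.72  5.23  9.  ] redfar [70.27  7.84  9.  ] [70.19  4.88  9.  ]
7.5 [58.89  5.86  7.5 ] [49.88  7.17  7.5 ] [ 58.43 -14.99   7.5 ] [ 49.15 -15.59   7.5 ] at50 7.148960005761486 -15.532165400133119 22.681125405894605
9 [59.62  5.74  9.  ] [50.72  7.03  9.  ] [ 59.17 -14.86   9.  ] [ 50.   -15.45   9.  ] at50 7.032273589274941 -15.45275124196305 22.48502483123799
10 [60.11  5.66 10.  ] [51.28  6.94 10.  ] [ 59.66 -14.78  10.  ] [ 50.56 -15.36  10.  ] at50 6.943142369494136 -15.363933231309737 22.307075600803874
```

```bash
cat > fit4.py <<'E'
from h import *
from scipy.optimize import least_squares
def fit(d,obj,pix,tilt=False):
    K=np.array(d['mtx']);T=np.array(d['camera_from_world']);obj=np.array(obj,float)/1000;pix=np.array(pix)
    def RT(p):
        return Ro.from_euler('ZYX',[p[3],p[4] if tilt else 0,p[5] if tilt else 0]).as_matrix(),p[:3]
    def f(p):
        R,t=RT(p);r=(np.array([proj(d,R@o+t) for o in obj])-pix).ravel()
        return np.r_[r,p[4:]*(20 if tilt else 1000)]
    s=least_squares(f,[.575,-.095,.12,.25,0,0]);R,t=RT(s.x);return s.x,R,t,f(s.x)[:-2].reshape(-1,2)
def castT(d,R,t,pix,z):
    o,r=ray(d,*pix);o=R.T@(o-t)*1000;r=R.T@r;return o+r*(z-o[2])/r[2]
E
cat > m11.py <<'E'
from fit4 import *
d=load('w11')
L=lambda a:(244+a[0]/11-.5,152+a[1]/11-.5)
Rr=lambda a:(310+a[0]/11-.5,152+a[1]/11-.5)
obj=[(50,25,4),(50,-23,4),(65,25,0),(65,-23,0)]
pix=[L((73,520)),Rr((674,485)),L((40,97)),Rr((676,55))]
for tilt in (False,True):
    x,R,t,e=fit(d,obj,pix,tilt);print('x',x.round(4),'err',e.round(2).tolist(),'cam',((R.T@(ray(d,0,0)[0]-t))*1000).round(1))
    for n,a,z in [('tick30',L((330,235)),4),('tick15',Rr((22,222)),4),('tick0',Rr((446,208)),4)]:
        print(n,castT(d,R,t,a,z).round(2))
    for z in (4,6,7.5,9):
        print(z,'red L',castT(d,R,t,L((511,300)),z).round(2)[:2],'R',castT(d,R,t,L((596,300)),z).round(2)[:2],'redfar',castT(d,R,t,L((497,35)),z).round(2)[:2],castT(d,R,t,L((588,35)),z).round(2)[:2])
    print('red baseR',castT(d,R,t,L((604,300)),4).round(2))
    for z in (7.5,9,10):
        m1=castT(d,R,t,L((583,330)),z);m2=castT(d,R,t,L((563,560)),z)
        f1=castT(d,R,t,Rr((462,325)),z);f2=castT(d,R,t,Rr((474,560)),z)
        g=lambda a,b:a[1]+(b[1]-a[1])*(50-a[0])/(b[0]-a[0])
        print(z,m1.round(2)[:2],m2.round(2)[:2],f1.round(2)[:2],f2.round(2)[:2],'at50',g(m1,m2).round(2),g(f1,f2).round(2),(g(m1,m2)-g(f1,f2)).round(2))
E
python3 m11.py
```

```text
x [ 0.5751 -0.0924  0.1228  0.2789  0.      0.    ] err [[-0.68, 0.6], [0.43, 0.26], [0.95, -0.52], [-0.71, -0.34]] cam [ 77.9  -5.1 148.2]
tick30 [60.1  14.81  4.  ]
tick15 [60.13  0.12  4.  ]
tick0 [ 60.18 -14.76   4.  ]
4 red L [57.64  8.58] R [57.55  5.58] redfar [66.81  8.56] [66.72  5.41]
6 red L [57.92  8.39] R [57.83  5.44] redfar [66.96  8.37] [66.87  5.26]
7.5 red L [58.13  8.25] R [58.04  5.32] redfar [67.08  8.23] [66.99  5.15]
9 red L [58.34  8.11] R [58.26  5.21] redfar [67.19  8.09] [67.11  5.04]
red baseR [57.54  5.3   4.  ]
7.5 [57.03  5.82] [48.98  6.93] [ 56.59 -15.05] [ 48.33 -15.41] at50 6.79 -15.33 22.12
9 [57.25  5.71] [49.29  6.8 ] [ 56.81 -14.94] [ 48.64 -15.29] at50 6.71 -15.24 21.94
10 [57.4   5.63] [49.49  6.72] [ 56.97 -14.87] [ 48.85 -15.22] at50 6.65 -15.17 21.82
x [ 0.5752 -0.0924  0.1221  0.2785 -0.0123  0.0023] err [[-0.61, 0.62], [0.4, 0.29], [0.9, -0.55], [-0.69, -0.35]] cam [ 79.7  -4.7 148. ]
tick30 [60.14 14.82  4.  ]
tick15 [60.16  0.13  4.  ]
tick0 [ 60.22 -14.75   4.  ]
4 red L [57.67  8.59] R [57.58  5.6 ] redfar [66.85  8.56] [66.76  5.42]
6 red L [57.97  8.41] R [57.89  5.45] redfar [67.03  8.38] [66.94  5.28]
7.5 red L [58.2   8.27] R [58.12  5.35] redfar [67.16  8.24] [67.07  5.17]
9 red L [58.43  8.13] R [58.35  5.24] redfar [67.3  8.1] [67.21  5.07]
red baseR [57.57  5.31  4.  ]
7.5 [57.1   5.85] [49.03  6.96] [ 56.66 -15.03] [ 48.37 -15.4 ] at50 6.83 -15.33 22.15
9 [57.34  5.73] [49.36  6.83] [ 56.9  -14.92] [ 48.7  -15.29] at50 6.75 -15.23 21.98
10 [57.5   5.66] [49.57  6.75] [ 57.07 -14.85] [ 48.93 -15.21] at50 6.69 -15.16 21.86
```

Emit:
{"api": "drive_tool", "payload": {"increments": "0 0 0 0 154;0 0 0 0 154;0 0 0 0 154;0 0 0 0 154;0 0 0 0 154;0 0 0 0 154;0 0 0 0 154;0 0 0 0 154;0 0 0 0 154;0 0 0 0 154"}}

```text
time: 16.68
position: [0.5755, -0.0948, 0.1076]
tool_rot: [-1.318, 1.022, -1.022]
ft_force: [0.0, -0.4, -0.8]
grip_width: 0.403
```

Emit:
{"api": "drive_tool", "payload": {"increments": "0 0 0 0 154;0 0 0 0 154;0 0 0 0 154;0 0 0 0 154;0 0 0 0 154;0 0 0 0 154;0 0 0 0 154;0 0 0 0 154;0 0 0 0 154;0 0 0 0 154"}}

```text
time: 17.92
position: [0.5754, -0.0948, 0.1076]
tool_rot: [-1.318, 1.022, -1.022]
ft_force: [0.5, 0.8, -0.6]
grip_width: 0.395
```

Run:
```python
from h import *
plan([.5767,-.0946,.0285],104)
d=snap('wrist','w12');img=d['img'][:,:,::-1]
cv2.imwrite('pics/w12l.png',cv2.resize(img[152:204,244:312],None,fx=11,fy=11,interpolation=cv2.INTER_NEAREST))
print(np.abs(d['img'].astype(int)-load('w11')['img'])[150:210,240:400].mean())
t=snap('side','s12');cv2.imwrite('pics/s12c.png',cv2.resize(t['img'][200:320,230:370,::-1],None,fx=5,fy=5,interpolation=cv2.INTER_CUBIC))
snap('top','t12')
```

```text
pos [ 0.5754 -0.0948  0.1076] xaxis [ 0.249 -0.969 -0.   ] yaxis [ 0.  0. -1.] zaxis [0.969 0.249 0.   ] yaw -75.6 shift [ 0.1 79.1  1.3] turn 0.4 q [-0.52  0.32  0.75  1.78 -0.24  1.13 -1.  ] F [ 0.5  0.8 -0.6] w 34.39262502979176 t 17.925
0.4610416666666667
```

View pics/w12l.png

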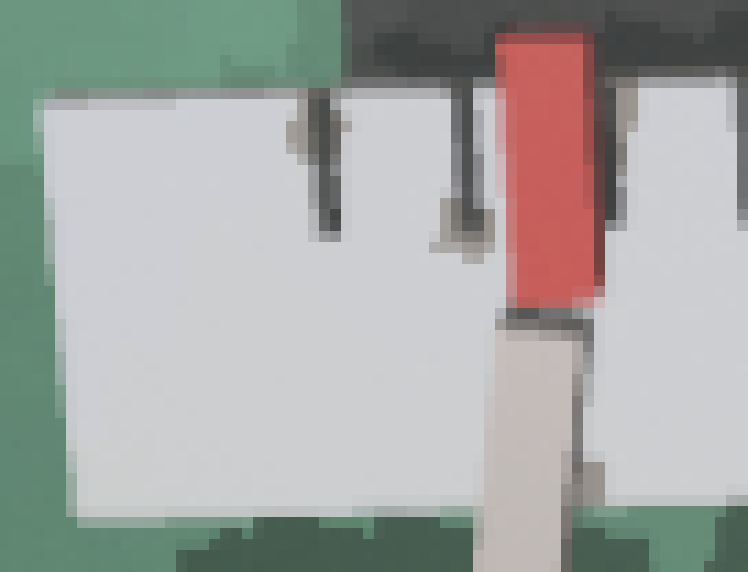

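View pics/s12c.png

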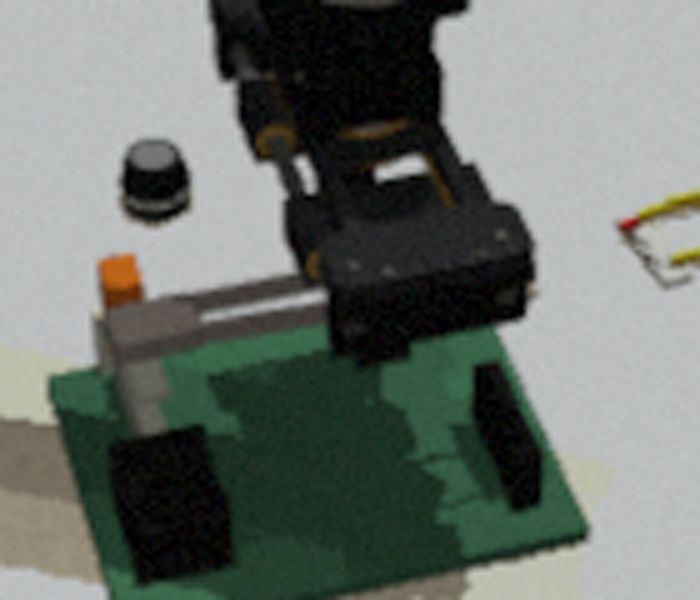

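View pics/t12.png

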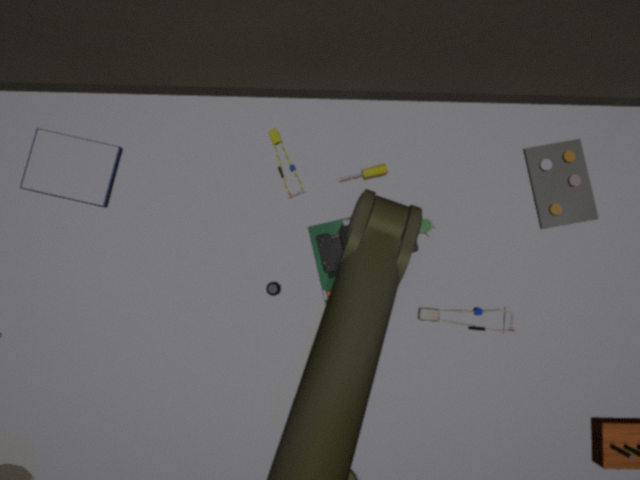

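Run:
```python
from h import *
s=load('s12')
R=Ro.from_euler('Z',.2787).as_matrix();t=np.array([.5752,-.0924,.1226])
for n,o in [('top TL',(-105,11,14)),('top TR',(-69,11,14)),('top BR',(-69,-11,14)),('top BL',(-105,-11,14)),('botBL',(-105,-11,0))]:
    q=proj(s,R@(np.array(o)/1000)+t);print(n,((q-[230,200])*5).round(0))
```

```text
top TL [ 94. 302.]
top TR [184. 283.]
top BR [198. 319.]
top BL [107. 340.]
botBL [110. 366.]
```

```bash
python3 -c "
from h import *
a=load('s12')['img'][240:290,240:305,::-1];a=cv2.convertScaleAbs(a,alpha=1.6);cv2.imwrite('pics/tail.png',cv2.resize(a,None,fx=12,fy=12,interpolation=cv2.INTER_CUBIC))"
```

```text
(no output)
```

View pics/tail.png

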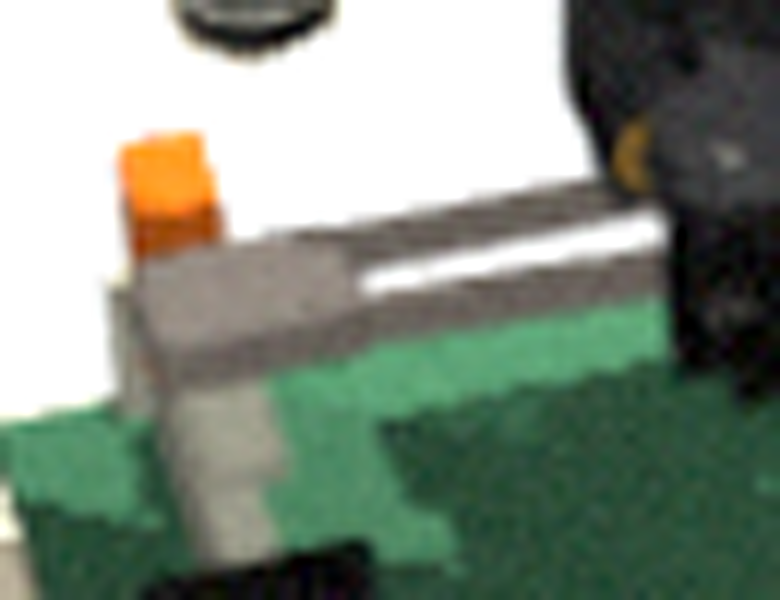

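```bash
python3 -c "
from h import *
a=load('s5')['img'][270:320,245:310,::-1];a=cv2.convertScaleAbs(a,alpha=1.6);cv2.imwrite('pics/tail5.png',cv2.resize(a,None,fx=12,fy=12,interpolation=cv2.INTER_CUBIC))
s=load('s5')
R=Ro.from_euler('Z',.252).as_matrix();t=np.array([.5757,-.0947,.04])
for o in [(-105,11,14),(-69,11,14),(-69,-11,14),(-105,-11,14),(-105,-11,0)]:
    q=proj(s,R@(np.array(o)/1000)+t);print(q.round(1),((q-[245,270]+.5)*12).round(0))
s=load('s12')
R=Ro.from_euler('Z',.2787).as_matrix();t=np.array([.5752,-.0924,.1226])
for o in [(-105,11,14),(-69,11,14),(-69,-11,14),(-105,-11,14),(-105,-11,0)]:
    q=proj(s,R@(np.array(o)/1000)+t);print('12',((q-[240,240]+.5)*12).round(0))
"
```

```text
[251.5 289.9] [ 84. 245.]
[268.8 286.2] [291. 201.]
[271.3 293.7] [322. 291.]
[253.9 297.5] [113. 336.]
[254.3 302.2] [118. 393.]
12 [111. 251.]
12 [327. 204.]
12 [362. 293.]
12 [144. 341.]
12 [149. 404.]
```

View pics/tail5.png

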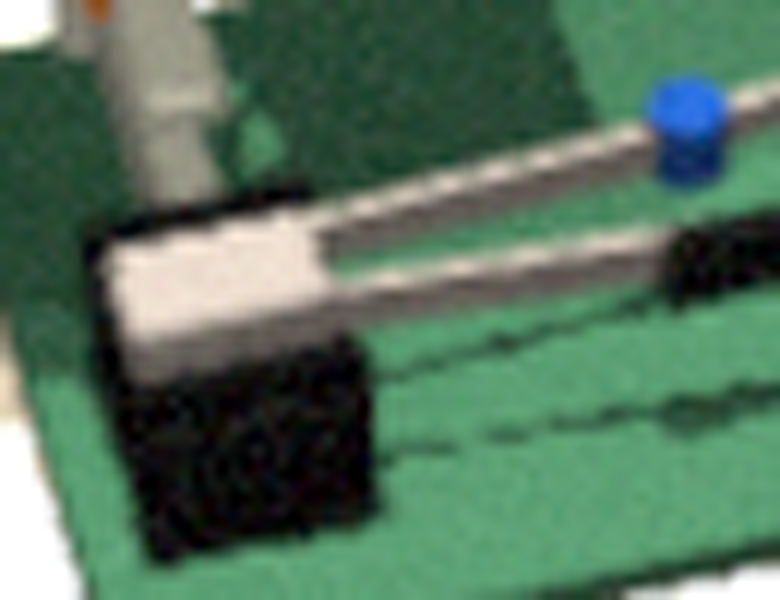

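```bash
python3 -c "
from h import *
print(workorder.close_job());s=ctrl.get_state();print(s['time'],s['position'],s['grip_width'])"
```

```text
the job is handed in; nothing more can be done
None
the job is handed in; nothing more can be done
```

I slid the lock to its stop, lifted the tweezers, squeezed them to the red mark, and handed the job in still holding them at about 18 s of the 48 s allowed.

- **Lock:** I pinched the orange grip and slid it about 37.5 mm. It stopped moving under more than 12 N of push, and the wrist camera shows it against the stop post.
- **Lift:** The tweezers came up about 8 cm, gripped at the finger grips. They are close to level; comparing the tail before and after the lift suggests it hangs about 1 to 1.5° low. They also turned about 1.5° about the vertical axis in the grip.
- **Gap:** I measured 21.8 to 22.1 mm at tweezers x = 50 mm in the wrist image, against about 21.7 mm for the red mark. That puts the moving tip's inner edge on the mark to within about 0.4 mm.
- **Hold:** I held the gap for 2.5 s. The wrist image of the tips looked the same before and after, and the tips never came near closing.
- **Other objects:** In the top view the loupe and screwdriver look unmoved. The arm partly hid the watch case, but what showed was in place.

**Disagreements in the checks:**
- At their very ends the tips look about 1 mm past the mark, because they toe in. I judged the gap at x = 50 mm, where the task defines it.
- The gripper's opening reading varied between 34.4 and 35.1 mm during the hold, although the image did not change.

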